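# Check the thickness tester on its gauge block

### The arm

A 7-joint arm with a two-finger parallel gripper is mounted at the origin on the work surface. World frame = base frame: x ahead of the robot, y to its left, z up, the work surface at z = 0. Lengths are in m, angles in degrees, forces in N, time in s.
With the tool pointing down it reaches from about 0.425 to 0.875 m from the base axis. Payload 4.7 kg.
Tool frame: the origin (TCP) lies at the centre of the arm's flange, where the gripper is bolted on; the fingertips stand 182 mm ahead of it and the grasp point (between the pads) lies 164 mm ahead of it; z points along the fingers, x is the direction in which the jaws open and shut, and the axes are right-handed (so a half turn about z gives the same grasp; the last joint's range is limited). The gripper opens to 87 mm and grips with 3 to 60 N. Pads are 19 mm wide; open, the fingers measure 117 mm over their backs; the gripper's body (75 mm by 190 mm) begins 51 mm behind the grasp point.
Start: joints at [67.214, 18.392, -4.016, 83.108, 1.295, 78.541, -3.26], TCP at [0.26, -0.596, 0.405] pointing down, gripper open.
Joint ranges: [-163.93, 163.93], [-17.29, 119.83], [-79.2, 71.16], [3.27, 140.29], [-89.18, 269.18], [5.43, 117.66], [-154.24, 154.24]. Speed limits (degrees/s): [147.25, 147.25, 180, 180, 180, 180, 180].

### API

Orientations are given as [roll, pitch, yaw] about the fixed x, y, z axes, in that order (R = Rz(yaw) Ry(pitch) Rx(roll)).
In Python, from cell import env gives the robot as it stands. The module is installed in compiled form; this text tells all that it offers.
- The arm moves only by the tool carry_out, never from a script. Its argument "increments" is a list of rows, each a list of 5 numbers: the shift along the world's x, y, z in m, then the turn about the world's z in degrees, then the gripper's target within -1 to 1 (shut at 1, half-way at 0, fully open at -1). In form: [[dx, dy, dz, spin, jaw], ...]. A call has 1 to 20 rows; each row is the pose to reach, as a shift and turn from the pose commanded when the call began; what a row does not reach only later rows make up. A row lasts 1/10 s, in which the tool goes at most 50 mm and 8.59 degrees, less where a joint would pass 70% of its speed; a pose out of reach is approached as far as the arm can. A call with a gripper value outside its range is refused whole. The fingers move at their own pace and stop on an object; "grip_force" is the grip in N (left out, the last holds). Time passes only in rows, so rows that repeat a pose let the fingers close. It gives the time, the measured TCP pose, the force and the opening at its end, in the units of the state.
- env.get_obs(): the state, without advancing time (a new reading comes with each control period).
- env.read_camera(name): name is "side" or "top"; returns (picture, depth): 480x640x3 uint8, red, green, blue; 480x640 float32, m along the optical axis (not along the pixel's ray), 0 where there is no reading.
- env.get_calibration(name): a dict with "K" (3x3 intrinsics, pixels), "camera_from_world" (4x4, takes a point from world to camera coordinates). Camera axes: x right, y down, z forward; pixel columns grow to the right and rows downward; lengths in m; the calibration is good to about 2 mm. A picture is of the moment at which its call begins. get_calibration takes no time and is no camera call.
- env.sign_off(): hands the job in, once; it reports no verdict.
The state is a dict: "time_s": time; "qpos": joint angles; "joint_velocities": joint speeds; "effort": joint torques, N m; "tool_pos": TCP position; "tool_rot": TCP orientation; "force": force on the tool from outside, world axes, zero at the start; "wrist_torque": the same for the moment, N m; "grip_width": finger opening in m.
Only numpy, scipy, OpenCV 4.12 (cv2) and the standard library are available. Lean on these libraries where they do the work, as an engineer would, in place of code of your own. Each camera call takes 0.05 s, during which the arm holds its last target.

### The job

Do the daily check of the fabric thickness tester: push the carrier with the steel gauge block along the bed until it is fully home against the end stop, under the raised foot. Then press the two flat buttons of the control box together and keep both held in until the foot has come down and rests on the block, and only then let both go. Push and press only: do not lift the carrier, do not press the mushroom stop button, and leave everything else on the bench where it stands.

Things in the scene. Friction and masses are not known exactly. Their poses are not given: they have to be found in the camera images.
- tester: bench thickness tester, fixed: white base 470 x 124 mm, aluminium bed 56 mm above the bench; white column and head 337 mm tall with a dial gauge. Origin on the bench under the foot's axis; x runs along the bed from the open loading end (x = -300 mm) to the column (from x = 80 mm), z up. The head and dial overhang from x = -60 mm on, underside 193 mm above the bench
- end_stop (a point): middle of the face of the steel end stop at the column end of the bed, at x = 35.5 mm of the tester, 65 mm above the bench. Two low guide rails (tops 66 mm above the bench, 67 mm apart) lead the carrier along the bed to it
- foot (a joint): travel of the steel presser foot, a 36 mm disc on a stem below the head, in m downwards: 0 raised (underside 134 mm above the bench), 0.050 resting on the gauge block. It is driven slowly down (8 to 18 mm/s, differing each time) only while both control buttons are held in, stops soon after either comes out, and stays down once landed
- carrier: loose aluminium slide, 0.3 to 0.8 kg, 185 mm long, 64 mm wide, plate 8 mm thick, lying on the bed between the rails, axes parallel to the tester's. Origin on its underside below the middle of the gauge block; its inner end is 35 mm, the outer face of its push lip 150 mm from there. Home against the end stop its origin is on the foot's axis; at the start it is 50 to 120 mm short of that
- carrier_lip (a point): a push lip stands at the carrier's outer end (towards the loading end): 64 mm wide, 6 mm thick, its top 40 mm above the bed (96 mm above the bench). This point is on the lip's outer face, centred, 25 mm above the bed; the push goes along the tester's +x from here. It is at tester x = -150 mm when home
- carrier_block (a point): centre of the top of the steel gauge block (40 x 40 x 20 mm) seated on the inner end of the carrier, 84 mm above the bench; at x = 0, y = 0 of the tester when the carrier is home
- control_box: fixed grey cordless control box, 100 mm (x) by 166 mm (y), top 50 mm above the bench, a short antenna up to 95 mm at the corner x = +40, y = +68 mm. Origin on the bench under its centre. Two equal flat round buttons side by side in its -x half, behind them a taller mushroom stop button. It stands right or left on the near part of the bench; a readout box of about its size has the other place
- key_left_top (a point): centre of the top of the left (+y) flat button: black, 38 mm diameter, 64 mm above the bench when out, moves down with the button; at x = -16, y = +40 mm of the control box
- key_right_top (a point): the same for the right (-y) flat button, at x = -16, y = -40 mm of the control box; the two centres are 80 mm apart along the box's y axis, the clear gap between the caps is 42 mm
- key_left (a joint): how far the left flat button is pressed in, in m: 0 out, 0.008 fully in; sprung, 2 N to start and 5 N fully in; it counts as pressed beyond 0.005 and comes back out by itself
- key_right (a joint): the same for the right flat button
- stop_button (a joint): travel of the mushroom stop button (32 mm diameter, top 80 mm above the bench, at x = +28, y = 0 mm of the control box), in m: 0 out, 0.005 in. Not to be pressed
- readout: fixed digital readout box, 100 x 150 mm, 62 mm tall at the back, with a display and a row of small square keys; no part of the job. Origin on the bench under its centre
- pick_glass: loose bystander: folding pick glass (fabric magnifier), dark steel, 46 x 46 mm, 51 mm tall; origin under its centre
- weight: loose bystander: brass weight, 38 mm diameter, 62 mm tall; origin under its centre
- tweezers: loose bystander: steel tweezers, about 130 mm long along their own x, 7 mm high, lying on the bench; origin under their middle
- specimen_jar: loose bystander: small glass jar, 54 mm diameter, 65 mm tall; origin under its centre
- wash_bottle: loose bystander: white plastic bottle, 64 mm diameter, 165 mm tall; origin under its centre
- petri_dish: loose bystander: clear plastic dish, 90 mm diameter, 16 mm tall; origin under its centre
Mind the look-alikes: they are no part of the job. Of the things shaped like the carrier, the aluminium one is meant. What is shaped like the control_box but red is not meant.

How it is judged (in metres and radians):
On the way, in this order (a step that is already met when the one before it is completed fails the run):
1. the carrier is pushed home against the end stop (x of carrier_block in the frame of tester above -0.004 m and z of carrier_block in the frame of tester below 0.088 m), for 0.2 s.
2. both flat buttons are pressed in together (value of joint each of key_left, key_right above 0.005 m), for 0.2 s.
3. the foot lands on the gauge block while both buttons are still held in (all of step 1 and all of step 2 and value of joint foot between 0.0475 and 0.0525 m), for 0.2 s.
At the end, for the whole second after the job is handed in: The carrier is home (block centred under the foot to 4 mm), the foot rests on the gauge block (travel 47.5 to 52.5 mm), both flat buttons are out again (under 1.5 mm), the stop button is out (all of step 1 and value of joint foot between 0.0475 and 0.0525 m and value of joint each of key_left, key_right, stop_button below 0.0015 m); the robot touches nothing.
It fails at once if the carrier is lifted (over 8 mm) or tipped (z of carrier_block in the frame of tester above 0.092 m or angle between carrier_block's own z axis and vertical above 0.15 rad).
It fails at once if one button is pressed in while the other is still out ((value of joint key_left above 0.006 m and value of joint key_right below 0.0008 m) or (value of joint key_right above 0.006 m and value of joint key_left below 0.0008 m)).
It fails at once if the foot is sent down before the carrier is home, or a button is let go while it is on its way ((value of joint foot above 0.008 m and not (x of carrier_block in the frame of tester above -0.004 m and z of carrier_block in the frame of tester below 0.088 m)) or (value of joint foot between 0.008 and 0.044 m and value of joint any of key_left, key_right below 0.002 m)).
It fails at once if the mushroom stop button is pressed (value of joint stop_button above 0.002 m).
It fails at once if another thing on the bench is moved by more than 15 mm or tipped over (distance of any of pick_glass, weight, tweezers, specimen_jar, wash_bottle, petri_dish from where it was at the start of the episode above 0.015 m or angle between any of pick_glass, weight, tweezers, specimen_jar, wash_bottle, petri_dish's own z axis and vertical above 0.3 rad).
It also fails if it takes over 64 s, if anything falls off the work surface, if the arm or the gripper's body presses on something with over 40 N, if the wrist force passes 120 N, or if a joint passes its speed limit or range.

## Working session

There is one attempt and no reset: what is moved stays moved. The work goes in short steps, Python scripts to look and compute and a tool call to move; the robot and the scene stay as the last step left them, time stands still between calls to the robot, and variables do not carry over. Pictures are saved under pics/ and viewed, and the job is handed in when it is done.

Besides the shell and the picture viewer there is one more tool, called after "Call:" as name([rows], argument=value, ...), one row to a line, values as JSON. carry_out: Moves the arm, as the interface text tells. Its arguments: {"type":"object","properties":{"increments":{"type":"array"},"grip_force":{"type":"number"}},"required":["increments"]}

```bash
mkdir -p pics; cat > h.py <<'E'
import numpy as np, cv2
from cell import env
def snap(n,tag):
    p,d=env.read_camera(n); cv2.imwrite(f'pics/{tag}.png',p[:,:,::-1]); np.savez(f'{tag}.npz',p=p,d=d); return p,d
def cal(n):
    c=env.get_calibration(n); return np.array(c['K']),np.array(c['camera_from_world'])
def ray(n,u,v,z):
    K,T=cal(n); d=np.linalg.inv(K)@[u,v,1]; R=T[:3,:3]; o=-R.T@T[:3,3]; w=R.T@d
    return o+w*(z-o[2])/w[2]
def proj(n,p):
    K,T=cal(n); c=T[:3,:3]@np.array(p)+T[:3,3]; q=K@c; return q[:2]/q[2]
def cloud(n,d):
    K,T=cal(n); v,u=np.mgrid[:480,:640]; R=T[:3,:3]
    c=np.stack([(u-K[0,2])/K[0,0]*d,(v-K[1,2])/K[1,1]*d,d],-1)
    w=(c-T[:3,3])@R; w[d<=0]=np.nan; return w
E
python3 - <<'E'
from h import *
for n in('top','side'):
    snap(n,n+'0'); K,T=cal(n); print(n,K[0,0],-T[:3,:3].T@T[:3,3],T[2,:3])
print(env.get_obs())
E
```

```text
top 524.2839413321946 [ 0.31086191 -0.06083165  1.1921143 ] [ 0.13341105  0.00742589 -0.99103297]
side 534.888771813782 [0.28711767 0.84364275 0.85468007] [ 0.13705942 -0.76384536 -0.63067819]
{'time_s': 0.1, 'qpos': array([67.21364317, 18.43538532, -4.01836041, 83.16738451,  1.29502408,
       78.53970397, -3.26106333]), 'joint_velocities': array([ 0.01628885,  0.03428125, -0.06938801, -0.20096737,  0.07855079,
        0.05388596,  0.03515168]), 'effort': array([ 3.20533882e-04, -4.92568803e+01, -4.05490184e-01, -3.13397813e+01,
       -6.42999052e-02,  3.96114390e-02,  5.15063550e-05]), 'tool_pos': array([ 0.26009295, -0.59550273,  0.40376912]), 'tool_rot': array([ 1.79995509e+02,  9.72304180e-02, -6.64024381e+01]), 'force': array([-0.1966748 , -0.09697338, -0.61170417]), 'wrist_torque': array([-0.01289927,  0.05454087, -0.04703335]), 'grip_width': 0.08709557595858955}
```

View pics/top0.png

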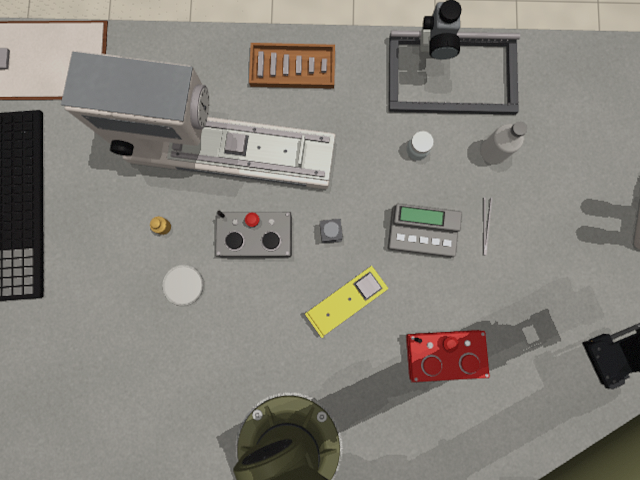

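View pics/side0.png

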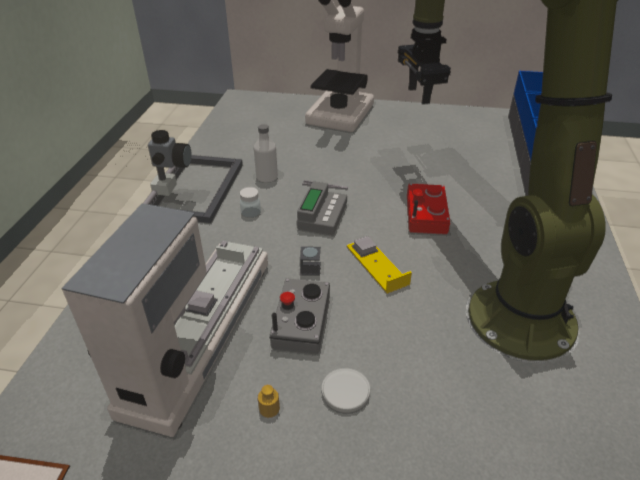

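```bash
python3 - <<'E'
from h import *
a=np.load('top0.npz')['p']; b=np.load('side0.npz')['p']
c1=cv2.resize(a[90:200,160:350],None,fx=4,fy=4,interpolation=cv2.INTER_CUBIC)
cv2.imwrite('pics/c1.png',c1[:,:,::-1])
c2=cv2.resize(a[195:270,200:310],None,fx=6,fy=6,interpolation=cv2.INTER_CUBIC)
cv2.imwrite('pics/c2.png',c2[:,:,::-1])
c3=cv2.resize(b[230:360,150:350],None,fx=4,fy=4,interpolation=cv2.INTER_CUBIC)
cv2.imwrite('pics/c3.png',c3[:,:,::-1])
E
```

```text
(no output)
```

View pics/c1.png

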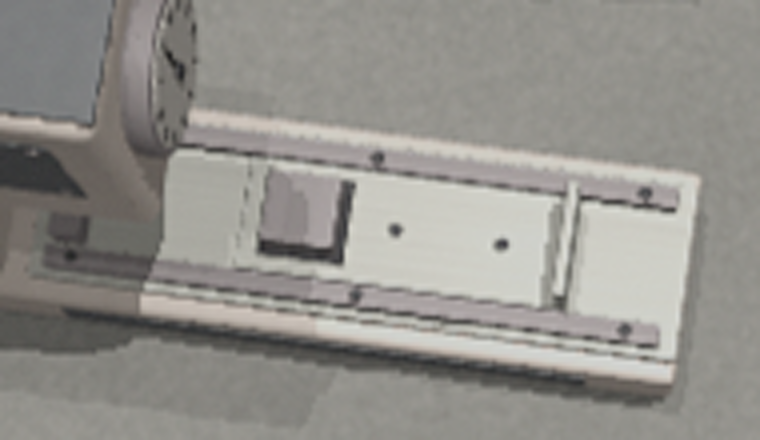

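View pics/c2.png

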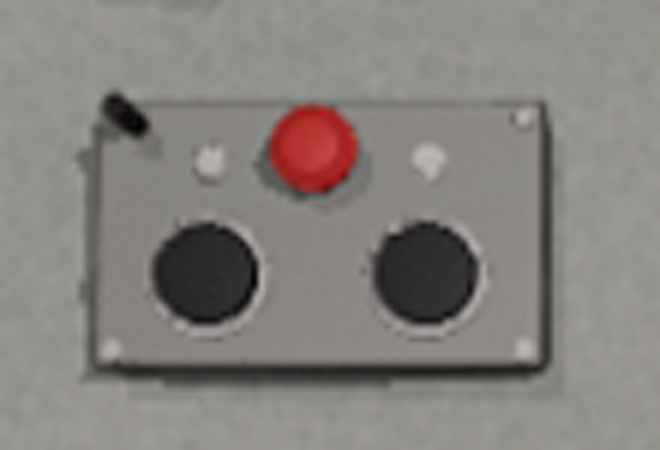

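View pics/c3.png

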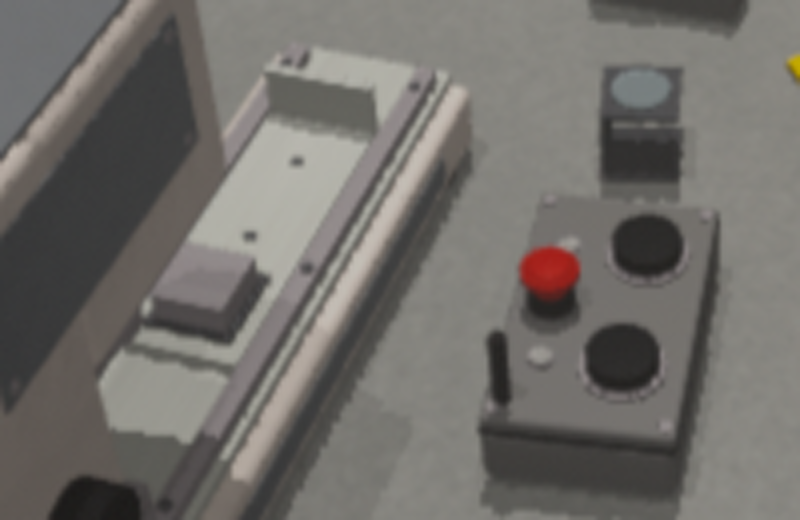

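Top view: the candidates for the carrier are the aluminium slide on the bed (block at 235,143) and the yellow slide (345,300). The candidates for the control box are the grey box (253,233), the red box (448,355) and the readout (424,230). I choose the aluminium slide and the grey box; in the crops its caps are at (234,240) and (271,240), with the mushroom at (252,219). Next I measure these.

```bash
python3 - <<'E'
from h import *
def tri(pa,pb):
    A=[];B=[]
    for n,(u,v) in(('top',pa),('side',pb)):
        K,T=cal(n);P=K@T[:3]
        for r,x in((0,u),(1,v)):
            q=x*P[2]-P[r];A.append(q[:3]);B.append(-q[3])
    s=np.linalg.lstsq(np.array(A),np.array(B),rcond=None); X=s[0]
    return X, [proj('top',X)-pa, proj('side',X)-pb]
def blobs(n,roi,f):
    p=np.load(n+'0.npz')['p'].astype(int); x0,x1,y0,y1=roi
    m=np.zeros((480,640),np.uint8); m[y0:y1,x0:x1]=f(p[y0:y1,x0:x1])
    k,l,s,c=cv2.connectedComponentsWithStats(m)
    return [(s[i,4],s[i,:4],c[i]) for i in range(1,k) if s[i,4]>30]
dark=lambda q:(q.max(-1)<60)
red=lambda q:(q[...,0]>150)&(q[...,1]<80)
for n,roi in(('top',(215,295,205,260)),('side',(270,335,275,350))):
    for f in(dark,red):
        for x in blobs(n,roi,f): print(n,x)
c=blobs('top',(215,295,205,260),dark)
d=np.load('top0.npz')['d']; W=cloud('top',d); ds=np.load('side0.npz')['d']; Ws=cloud('side',ds)
for u,v in((234,240),(271,240),(252,218),(235,145),(302.5,140),(301,150),(299,163),(262,150),(320,155)):
    print('cloudtop',u,v,W[int(v),int(u)].round(4), 'ray64',ray('top',u,v,.064).round(4))
E
```

```text
top (np.int32(219), array([226, 232,  17,  17], dtype=int32), array([233.91324201, 240.14155251]))
top (np.int32(215), array([263, 232,  16,  17], dtype=int32), array([270.42790698, 240.20465116]))
top (np.int32(135), array([218, 256,  72,   2], dtype=int32), array([252.8       , 256.46666667]))
top (np.int32(140), array([245, 213,  14,  13], dtype=int32), array([251.68571429, 218.77142857]))
side (np.int32(202), array([304, 284,  16,  15], dtype=int32), array([311.32673267, 291.05940594]))
side (np.int32(180), array([270, 300,  58,  45], dtype=int32), array([303.88333333, 334.61666667]))
side (np.int32(63), array([282, 303,  12,   7], dtype=int32), array([287.55555556, 306.28571429]))
side (np.int32(234), array([297, 311,  18,  17], dtype=int32), array([305.10683761, 319.06410256]))
side (np.int32(63), array([272, 313,   5,  18], dtype=int32), array([274.41269841, 321.79365079]))
side (np.int32(85), array([281, 292,  13,   9], dtype=int32), array([286.65882353, 295.78823529]))
cloudtop 234 240 [nan nan nan] ray64 [0.4429 0.1288 0.064 ]
cloudtop 271 240 [0.4449 0.0484 0.0651] ray64 [0.445  0.0486 0.064 ]
cloudtop 252 218 [0.4896 0.0897 0.0801] ray64 [0.4922 0.0918 0.064 ]
cloudtop 235 145 [0.6497 0.1334 0.0831] ray64 [0.6555 0.1368 0.064 ]
cloudtop 302.5 140 [ 0.6613 -0.0131  0.0938] ray64 [ 0.6708 -0.0129  0.064 ]
cloudtop 301 150 [ 0.6379 -0.0118  0.0972] ray64 [ 0.6478 -0.0103  0.064 ]
cloudtop 299 163 [ 0.6094 -0.0083  0.0957] ray64 [ 0.618  -0.0068  0.064 ]
cloudtop 262 150 [0.6446 0.0759 0.0674] ray64 [0.6456 0.0763 0.064 ]
cloudtop 320 155 [ 0.6398 -0.0527  0.0557] ray64 [ 0.6374 -0.0527  0.064 ]
```

```bash
python3 - <<'E'
from h import *
def tri(pa,pb):
    A=[];B=[]
    for n,(u,v) in(('top',pa),('side',pb)):
        K,T=cal(n);P=K@T[:3]
        for r,x in((0,u),(1,v)):
            q=x*P[2]-P[r];A.append(q[:3]);B.append(-q[3])
    X=np.linalg.lstsq(np.array(A),np.array(B),rcond=None)[0]
    return X.round(4), (proj('top',X)-pa).round(1), (proj('side',X)-pb).round(1)
# side cap blobs include visible wall: use top ellipse estimate; y a little up
print('L',tri((233.9,240.1),(305.3,318.3)),ray('top',233.9,240.1,.064),ray('side',305.3,318.3,.064))
print('R',tri((270.6,240.2),(311.5,290.6)),ray('top',270.6,240.2,.064),ray('side',311.5,290.6,.064))
dt=np.load('top0.npz')['d']; W=cloud('top',dt); S=cloud('side',np.load('side0.npz')['d'])
def stat(n,C,m):
    q=C[m]; print(n,len(q),q.mean(0).round(4),q.min(0).round(4),q.max(0).round(4)); return q
box=lambda C,a,b,c,d,e,f:(C[...,0]>a)&(C[...,0]<b)&(C[...,1]>c)&(C[...,1]<d)&(C[...,2]>e)&(C[...,2]<f)
for n,C in(('top',W),('side',S)):
    q=stat(n+' lip',C,box(C,.58,.7,-.05,.03,.085,.105))
    m=q.mean(0);_,_,v=np.linalg.svd((q-m)[:,:2]); print('  lip dir',v[0],'angle',np.degrees(np.arctan2(v[0][1],v[0][0])))
    q=stat(n+' block',C,box(C,.6,.7,.09,.18,.078,.095))
    q=stat(n+' bed',C,box(C,.6,.69,-.06,-.03,.05,.062))
    print(n,'button L',C[box(C,.42,.465,.10,.15,.060,.07)].mean(0).round(4),'R',C[box(C,.42,.465,.02,.075,.060,.07)].mean(0).round(4))
# outer edges of the tester base at loading end, front edge in top view
e=lambda x,y:(160+x/4,90+y/4)
for nm,pt,z in(('lip far',(577,182),.096),('lip near',(563,305),.096),('screw far R',(645,194),.066),('screw far L',(377,159),.066),('screw near R',(625,330),.066),('screw near L',(356,296),.066),('screw near LL',(70,256),.066),('stop tip',(88,228),.074)):
    print(nm,ray('top',*e(*pt),z).round(4))
E
```

```text
L (array([0.4433, 0.1296, 0.0604]), array([-0. , -0.1]), array([0.1, 0. ])) [0.44271391 0.12900574 0.064     ] [0.44283053 0.1328927  0.064     ]
R (array([0.4454, 0.0498, 0.0599]), array([-0. , -0.2]), array([0.2, 0. ])) [0.44457033 0.04940529 0.064     ] [0.44490865 0.05394451 0.064     ]
top lip 95 [ 0.6393 -0.0116  0.0948] [ 0.608  -0.0174  0.0851] [ 0.6724 -0.0059  0.1002]
  lip dir [-0.99376151  0.11152608] angle 173.59670516414982
top block 343 [0.6553 0.1343 0.084 ] [0.6332 0.1128 0.0783] [0.677  0.1557 0.0897]
top bed 405 [ 0.6396 -0.045   0.0561] [ 0.6012 -0.06    0.0501] [ 0.6892 -0.03    0.062 ]
top button L [0.4419 0.1301 0.064 ] R [0.4445 0.0504 0.0643]
side lip 162 [ 0.6405 -0.0088  0.0931] [ 0.6084 -0.017   0.0852] [ 0.6733 -0.0025  0.1014]
  lip dir [-0.9925299   0.12200163] angle 172.9923632895227
side block 348 [0.6562 0.138  0.0846] [0.6351 0.114  0.0784] [0.6802 0.1592 0.0894]
side bed 59 [ 0.6226 -0.0501  0.0575] [ 0.6091 -0.0598  0.0532] [ 0.6708 -0.0311  0.0619]
side button L [0.4432 0.1328 0.0648] R [0.4452 0.0537 0.0648]
lip far [ 0.6707 -0.0177  0.096 ]
lip near [ 0.6023 -0.0123  0.096 ]
screw far R [ 0.6746 -0.0545  0.066 ]
screw far L [0.691  0.0952 0.066 ]
screw near R [ 0.597  -0.0455  0.066 ]
screw near L [0.6124 0.1034 0.066 ]
screw near LL [0.6311 0.2628 0.066 ]
stop tip [0.645  0.2516 0.074 ]
```

Call:
carry_out([
  [0.094,0.133,0,15,1],
  [0.094,0.133,0,15,1],
  [0.094,0.133,0,15,1],
  [0.187,0.266,0,30,1],
  [0.187,0.266,0,30,1],
  [0.187,0.266,0,30,1],
  [0.28,0.4,0,45,1],
  [0.28,0.4,0,45,1],
  [0.28,0.4,0,45,1],
  [0.374,0.532,0,60.2,1],
  [0.374,0.532,0,60.2,1],
  [0.374,0.532,0,60.2,1],
  [0.374,0.532,0,60.2,1],
  [0.374,0.532,0,60.2,1],
  [0.374,0.532,0,60.2,1],
  [0.374,0.532,0,60.2,1],
  [0.374,0.532,0,60.2,1],
  [0.374,0.532,0,60.2,1],
], grip_force=20)

```text
time_s: 1.9
tool_pos: [0.6337, -0.0655, 0.4049]
tool_rot: [179.9, -0.0, -6.4]
force: [0.3, 0.2, 0.6]
grip_width: 0.0003
```

Call:
carry_out([
  [0,0,-0.04,0,1],
  [0,0,-0.08,0,1],
  [0,0,-0.11,0,1],
  [0,0,-0.13,0,1],
  [0,0,-0.14,0,1],
  [0,0,-0.147,0,1],
  [0,0,-0.152,0,1],
  [0,0,-0.152,0,1],
  [0,0,-0.152,0,1],
])

```text
time_s: 2.8
tool_pos: [0.6345, -0.0637, 0.2538]
tool_rot: [180.0, -0.1, -6.2]
force: [-0.2, 0.4, 0.3]
grip_width: 0.0004
```

```bash
python3 - <<'E'
from h import *
a,_=snap('top','top1'); b,_=snap('side','side1')
c=np.vstack([cv2.resize(a[90:200,160:360],(800,440)*1,interpolation=cv2.INTER_CUBIC)[:300],cv2.resize(b[200:350,150:350],(400,300),interpolation=cv2.INTER_CUBIC).repeat(1,1)[:,:].copy() if 0 else np.pad(cv2.resize(b[200:350,150:350],(400,300)),((0,0),(0,400),(0,0)))])
cv2.imwrite('pics/s1.png',c[:,:,::-1]); o=env.get_obs(); print(o['tool_pos'],o['force'])
E
```

```text
[ 0.63452524 -0.06362688  0.25377185] [ 0.33707403 -0.35224531 -0.01049161]
```

View pics/s1.png

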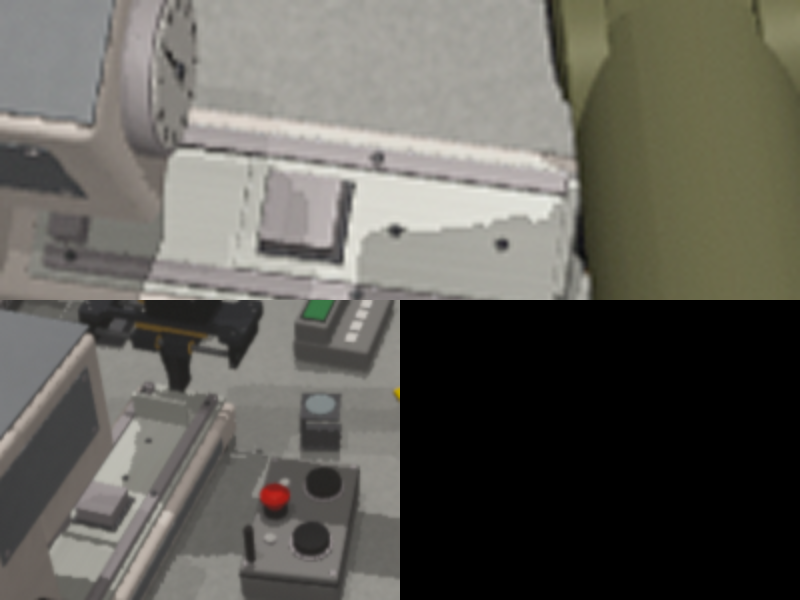

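Call:
carry_out([
  [0.001,0.01,0,0,1],
  [0.002,0.02,0,0,1],
  [0.003,0.028,0,0,1],
  [0.004,0.034,0,0,1],
  [0.0045,0.04,0,0,1],
  [0.005,0.046,0,0,1],
  [0.0055,0.052,0,0,1],
  [0.006,0.058,0,0,1],
  [0.007,0.064,0,0,1],
  [0.0075,0.07,0,0,1],
  [0.008,0.076,0,0,1],
  [0.009,0.082,0,0,1],
  [0.0095,0.088,0,0,1],
  [0.01,0.094,0,0,1],
  [0.0105,0.098,0,0,1],
  [0.0105,0.098,0,0,1],
])

```text
time_s: 4.5
tool_pos: [0.6446, 0.0359, 0.2528]
tool_rot: [-179.9, -0.0, -6.1]
force: [0.4, 1.3, -0.2]
grip_width: 0.0007
```

```bash
python3 - <<'E'
from h import *
a,d=snap('top','top2'); b,ds=snap('side','side2')
cv2.imwrite('pics/c4.png',cv2.resize(b[200:380,100:340],None,fx=3,fy=3,interpolation=cv2.INTER_CUBIC)[:,:,::-1])
o=env.get_obs(); print(o['tool_pos'],o['force'])
E
```

```text
[0.64446879 0.03560736 0.25254798] [ 0.39888747  0.35479713 -0.51379438]
```

View pics/c4.png

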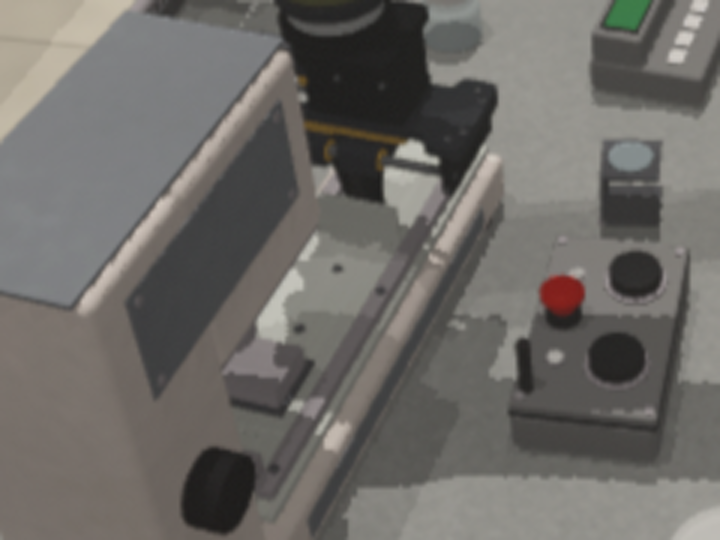

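Call:
carry_out([
  [0.0003,0.003,0,0,1],
  [0.0006,0.006,0,0,1],
  [0.001,0.009,0,0,1],
  [0.0013,0.012,0,0,1],
  [0.0014,0.013,0,0,1],
  [0.0014,0.013,0,0,1],
])

```text
time_s: 5.2
tool_pos: [0.6459, 0.0481, 0.2526]
tool_rot: [-180.0, 0.0, -6.2]
force: [-0.5, -0.9, 0.3]
grip_width: 0.0005
```

Call:
carry_out([
  [0.0002,0.002,0,0,1],
  [0.0004,0.004,0,0,1],
  [0.0006,0.006,0,0,1],
  [0.0006,0.006,0,0,1],
])

```text
time_s: 5.6
tool_pos: [0.6466, 0.0539, 0.2528]
tool_rot: [-180.0, -0.0, -6.2]
force: [-0.0, -0.7, -0.6]
grip_width: 0.0005
```

Call:
carry_out([
  [0.0002,0.002,0,0,1],
  [0.0004,0.004,0,0,1],
  [0.0004,0.004,0,0,1],
])

```text
time_s: 5.9
tool_pos: [0.647, 0.0578, 0.2528]
tool_rot: [-180.0, -0.0, -6.2]
force: [-0.0, -0.9, -0.6]
grip_width: 0.0001
```

Call:
carry_out([
  [0.0001,0.001,0,0,1],
  [0.0002,0.002,0,0,1],
  [0.0003,0.003,0,0,1],
  [0.0003,0.003,0,0,1],
])

```text
time_s: 6.3
tool_pos: [0.6474, 0.0603, 0.2528]
tool_rot: [180.0, -0.0, -6.2]
force: [0.1, -2.0, -0.2]
grip_width: 0.0005
```

```bash
python3 - <<'E'
from h import *
a,d=snap('top','top3'); b,ds=snap('side','side3')
cv2.imwrite('pics/c5.png',cv2.resize(b[200:380,100:340],None,fx=3,fy=3,interpolation=cv2.INTER_CUBIC)[:,:,::-1])
cv2.imwrite('pics/c6.png',cv2.resize(a[90:200,160:350],None,fx=4,fy=4,interpolation=cv2.INTER_CUBIC)[:,:,::-1])
o=env.get_obs(); print(o['tool_pos'],o['force'])
C=cloud('side',ds)
box=lambda C,a,b,c,d,e,f:(C[...,0]>a)&(C[...,0]<b)&(C[...,1]>c)&(C[...,1]<d)&(C[...,2]>e)&(C[...,2]<f)
q=C[box(C,.6,.72,.1,.3,.078,.09)];print(len(q),q.mean(0),q.min(0),q.max(0))
E
```

```text
[0.64738639 0.06027808 0.25283668] [-0.43286924 -2.30522544 -0.32697819]
306 [0.66063608 0.22008033 0.08474431] [0.64383098 0.1974449  0.07809521] [0.68391672 0.24251251 0.08920952]
```

View pics/c5.png

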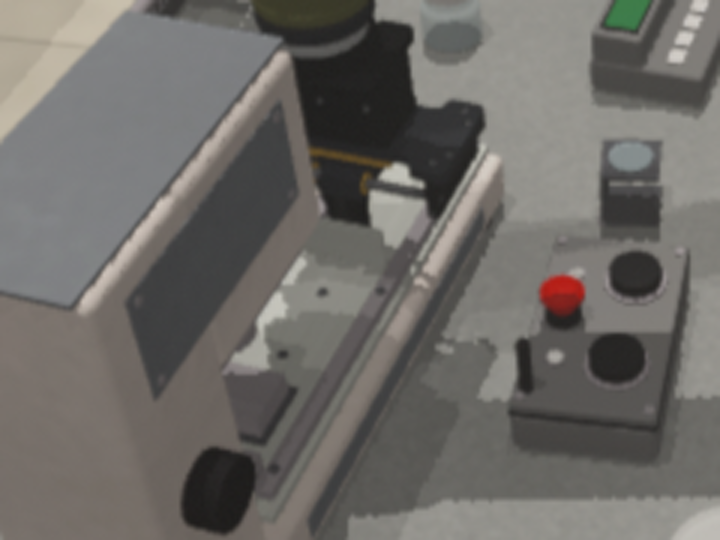

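View pics/c6.png

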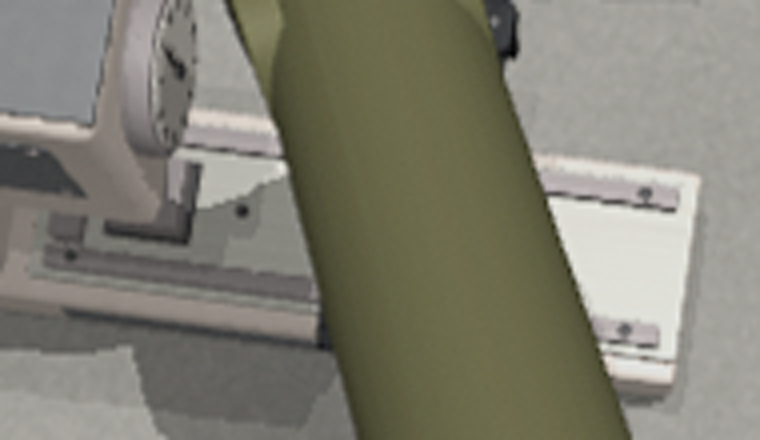

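Call:
carry_out([
  [0.0001,0.001,0,0,1],
  [0.0003,0.003,0,0,1],
  [0.0003,0.003,0,0,1],
  [0.0003,0.003,0,0,1],
])

```text
time_s: 6.8
tool_pos: [0.6476, 0.061, 0.2529]
tool_rot: [179.8, 0.0, -6.3]
force: [-1.5, -6.8, 1.8]
grip_width: 0.0005
```

Call:
carry_out([
  [0.0002,0.002,0,0,1],
  [0.0004,0.004,0,0,1],
  [0.0004,0.004,0,0,1],
  [0.0004,0.004,0,0,1],
])

```text
time_s: 7.2
tool_pos: [0.6479, 0.0619, 0.2529]
tool_rot: [179.5, 0.1, -6.4]
force: [-3.9, -12.1, 4.8]
grip_width: 0.0007
```

Call:
carry_out([
  [-0.0005,-0.005,0,0,1],
  [-0.002,-0.02,0,0,1],
  [-0.004,-0.04,0,0,1],
  [-0.006,-0.06,0.02,0,1],
  [-0.006,-0.06,0.06,0,1],
  [-0.006,-0.06,0.1,0,1],
  [-0.006,-0.06,0.14,0,1],
  [-0.006,-0.06,0.15,0,1],
  [-0.05,-0.06,0.15,-8,-0.5],
  [-0.08,-0.06,0.15,-16,-0.5],
  [-0.1,-0.05,0.15,-24,-0.5],
  [-0.13,-0.04,0.15,-32,-0.5],
  [-0.15,-0.02,0.15,-40,-0.5],
  [-0.17,0,0.15,-48,-0.5],
  [-0.18,0,0.15,-56,-0.5],
  [-0.19,0.02,0.15,-64,-0.5],
  [-0.204,0.024,0.15,-72,-0.5],
  [-0.204,0.024,0.15,-82,-0.5],
  [-0.204,0.024,0.15,-82,-0.5],
  [-0.204,0.024,0.15,-82,-0.5],
])

```text
time_s: 9.2
tool_pos: [0.4441, 0.0914, 0.4026]
tool_rot: [-180.0, 0.0, -88.0]
force: [-0.3, 0.1, 0.2]
grip_width: 0.0652
```

```bash
python3 - <<'E'
from h import *
a,d=snap('top','top4'); b,ds=snap('side','side4')
cv2.imwrite('pics/c7.png',cv2.resize(b[150:390,100:420],None,fx=2.5,fy=2.5,interpolation=cv2.INTER_CUBIC)[:,:,::-1])
o=env.get_obs(); print(o['tool_pos'],o['tool_rot'],o['force'],o['grip_width'])
C=cloud('side',ds)
box=lambda C,a,b,c,d,e,f:(C[...,0]>a)&(C[...,0]<b)&(C[...,1]>c)&(C[...,1]<d)&(C[...,2]>e)&(C[...,2]<f)
for C in(C,cloud('top',d)):
  for B in((.6,.72,.1,.3,.078,.09),(.6,.72,.04,.1,.086,.1)):
    q=C[box(C,*B)];print(len(q),q.mean(0),q.min(0),q.max(0)) if len(q) else 0
E
```

```text
[0.44420646 0.09120399 0.40261919] [ 1.79990420e+02  2.10803166e-02 -8.80787013e+01] [-0.4953051  -0.07428547 -0.44764016] 0.06551311240164169
306 [0.66047711 0.2203469  0.08479325] [0.64412826 0.19671975 0.07813263] [0.68373401 0.2622484  0.08978608]
135 [0.64283183 0.07712313 0.09332676] [0.61759931 0.06920853 0.08606504] [0.67000017 0.08329705 0.09991538]
112 [0.65946365 0.20894198 0.08328487] [0.64108188 0.19800771 0.07815884] [0.68241055 0.27200418 0.08777729]
99 [0.64807695 0.07342283 0.09503106] [0.61758755 0.06748875 0.08631366] [0.68058132 0.07886887 0.0996498 ]
```

View pics/c7.png

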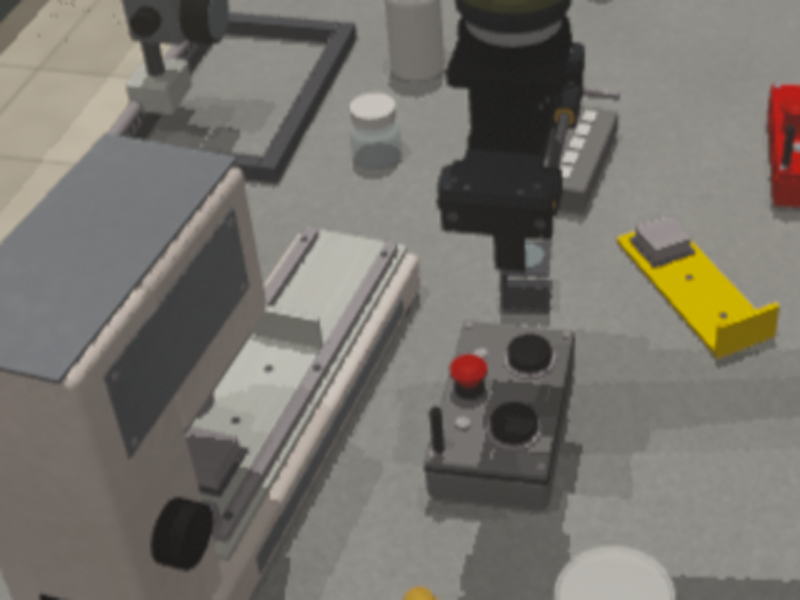

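View pics/top4.png

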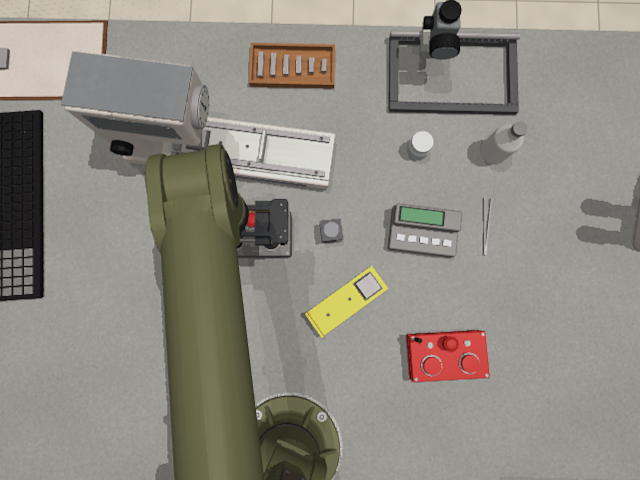

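Call:
carry_out([
  [0,0,-0.04,-0.5,-0.5],
  [0,0,-0.08,-0.5,-0.5],
  [0,0,-0.11,-0.5,-0.5],
  [0,0,-0.13,-0.5,-0.5],
  [0,0,-0.14,-0.5,-0.5],
  [0,0,-0.146,-0.5,-0.5],
  [0,0,-0.149,-0.5,-0.5],
  [0,0,-0.149,-0.5,-0.5],
  [0,0,-0.149,-0.5,-0.5],
])

```text
time_s: 10.2
tool_pos: [0.4445, 0.0914, 0.2546]
tool_rot: [-179.9, -0.0, -88.7]
force: [0.5, -0.4, 0.3]
grip_width: 0.0654
```

```bash
python3 - <<'E'
from h import *
b,ds=snap('side','side5')
cv2.imwrite('pics/c8.png',cv2.resize(b[230:370,220:380],None,fx=4.2,fy=4.2,interpolation=cv2.INTER_CUBIC)[:,:,::-1])
o=env.get_obs(); print(o['tool_pos'],o['tool_rot'],o['force'],o['grip_width'])
E
```

```text
[0.44450616 0.0914132  0.25464269] [-1.79904554e+02 -8.83894457e-03 -8.87013912e+01] [ 0.5847252   0.16483642 -0.03526542] 0.06535234300561162
```

View pics/c8.png

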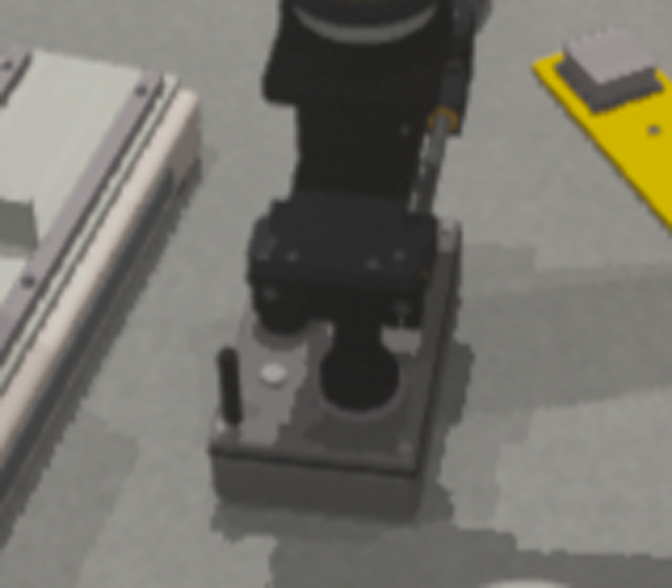

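Call:
carry_out([
  [0,0,-0.004,0,-0.5],
  [0,0,-0.007,0,-0.5],
  [0,0,-0.009,0,-0.5],
  [0,0,-0.011,0,-0.5],
  [0,0,-0.013,0,-0.5],
  [0,0,-0.015,0,-0.5],
  [0,0,-0.017,0,-0.5],
  [0,0,-0.019,0,-0.5],
  [0,0,-0.019,0,-0.5],
])

```text
time_s: 11.15
tool_pos: [0.4446, 0.0917, 0.2383]
tool_rot: [179.9, -0.1, -88.7]
force: [-12.1, -2.5, 34.4]
grip_width: 0.0651
```

Call:
carry_out([
  [0,0,0.001,0,-0.5],
  [0,0,0.002,0,-0.5],
  [0,0,0.002,0,-0.5],
  [0,0,0.002,0,-0.5],
])

```text
time_s: 11.55
tool_pos: [0.4444, 0.0915, 0.2385]
tool_rot: [180.0, -0.1, -88.7]
force: [-6.2, -1.7, 16.6]
grip_width: 0.0652
```

```bash
python3 - <<'E'
from h import *
b,ds=snap('side','side6')
cv2.imwrite('pics/c9.png',cv2.resize(b[200:380,100:340],None,fx=3,fy=3,interpolation=cv2.INTER_CUBIC)[:,:,::-1])
o=env.get_obs(); print(o['time_s'],o['tool_pos'],o['tool_rot'],o['force'],o['grip_width'])
E
```

```text
11.6 [0.44435291 0.091478   0.23850201] [ 1.79988753e+02 -6.79504494e-02 -8.87107496e+01] [-5.92747564 -1.3747456  18.21197255] 0.06522347387669074
```

View pics/c9.png

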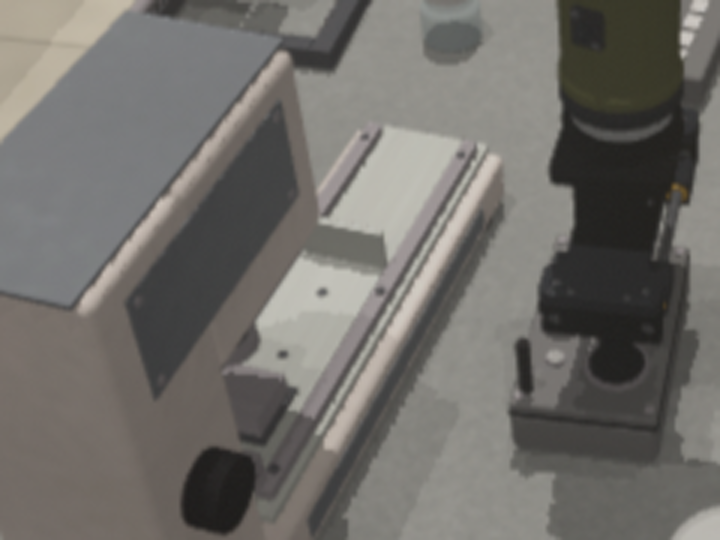

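Call:
carry_out([
  [0,0,0,0,-0.5],
  [0,0,0,0,-0.5],
  [0,0,0,0,-0.5],
  [0,0,0,0,-0.5],
  [0,0,0,0,-0.5],
  [0,0,0,0,-0.5],
  [0,0,0,0,-0.5],
  [0,0,0,0,-0.5],
  [0,0,0,0,-0.5],
  [0,0,0,0,-0.5],
  [0,0,0,0,-0.5],
  [0,0,0,0,-0.5],
  [0,0,0,0,-0.5],
  [0,0,0,0,-0.5],
  [0,0,0,0,-0.5],
  [0,0,0,0,-0.5],
  [0,0,0,0,-0.5],
  [0,0,0,0,-0.5],
  [0,0,0,0,-0.5],
  [0,0,0,0,-0.5],
])

```text
time_s: 13.6
tool_pos: [0.4451, 0.0917, 0.2386]
tool_rot: [-179.8, -0.0, -88.7]
force: [-1.1, -1.0, 10.8]
grip_width: 0.0652
```

```bash
python3 - <<'E'
from h import *
b,ds=snap('side','side7')
cv2.imwrite('pics/c10.png',cv2.resize(b[200:380,100:340],None,fx=3,fy=3,interpolation=cv2.INTER_CUBIC)[:,:,::-1])
o=env.get_obs(); print(o['time_s'],o['tool_pos'],o['force'])
E
```

```text
13.65 [0.44514475 0.09166318 0.23859135] [-2.27506594 -0.7826782  11.81408299]
```

View pics/c10.png

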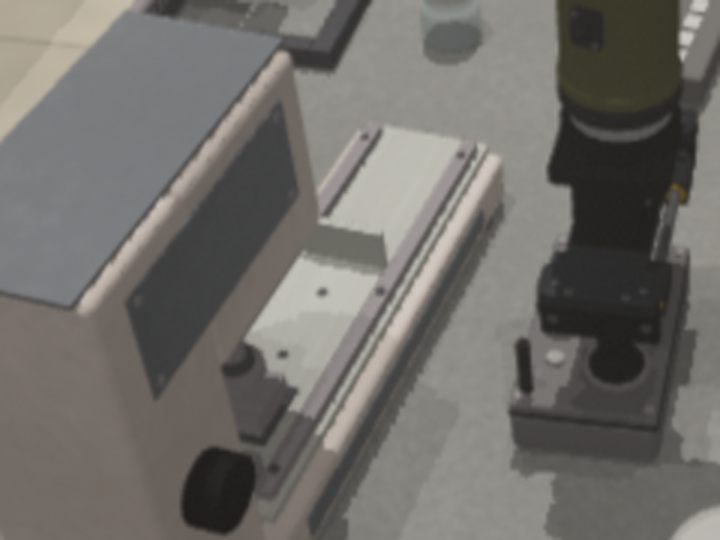

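Call:
carry_out([
  [0,0,-0.001,0,-0.5],
  [0,0,-0.001,0,-0.5],
  [0,0,-0.001,0,-0.5],
  [0,0,-0.001,0,-0.5],
  [0,0,-0.001,0,-0.5],
  [0,0,-0.001,0,-0.5],
  [0,0,-0.001,0,-0.5],
  [0,0,-0.001,0,-0.5],
  [0,0,-0.001,0,-0.5],
  [0,0,-0.001,0,-0.5],
  [0,0,-0.001,0,-0.5],
  [0,0,-0.001,0,-0.5],
  [0,0,-0.001,0,-0.5],
  [0,0,-0.001,0,-0.5],
  [0,0,-0.001,0,-0.5],
  [0,0,-0.001,0,-0.5],
  [0,0,-0.001,0,-0.5],
  [0,0,-0.001,0,-0.5],
  [0,0,-0.001,0,-0.5],
  [0,0,-0.001,0,-0.5],
])

```text
time_s: 15.65
tool_pos: [0.4461, 0.0919, 0.2386]
tool_rot: [-179.7, -0.0, -88.7]
force: [-1.4, 1.1, 18.7]
grip_width: 0.0654
```

Call:
carry_out([
  [0,0,0,0,-0.5],
  [0,0,0,0,-0.5],
  [0,0,0,0,-0.5],
  [0,0,0,0,-0.5],
  [0,0,0,0,-0.5],
  [0,0,0,0,-0.5],
  [0,0,0,0,-0.5],
  [0,0,0,0,-0.5],
  [0,0,0,0,-0.5],
  [0,0,0,0,-0.5],
  [0,0,0,0,-0.5],
  [0,0,0,0,-0.5],
  [0,0,0,0,-0.5],
  [0,0,0,0,-0.5],
  [0,0,0,0,-0.5],
  [0,0,0,0,-0.5],
  [0,0,0,0,-0.5],
  [0,0,0,0,-0.5],
  [0,0,0,0,-0.5],
  [0,0,0,0,-0.5],
])

```text
time_s: 17.65
tool_pos: [0.4461, 0.0919, 0.2386]
tool_rot: [-179.7, 0.0, -88.7]
force: [-1.6, -1.2, 19.3]
grip_width: 0.0652
```

```bash
python3 - <<'E'
from h import *
b,ds=snap('side','side8')
cv2.imwrite('pics/c11.png',cv2.resize(b[200:380,100:340],None,fx=3,fy=3,interpolation=cv2.INTER_CUBIC)[:,:,::-1])
o=env.get_obs(); print(o['time_s'],o['tool_pos'],o['force'])
E
```

```text
17.7 [0.44606051 0.09189435 0.23856255] [-2.23418039  1.22420886 16.70239788]
```

View pics/c11.png

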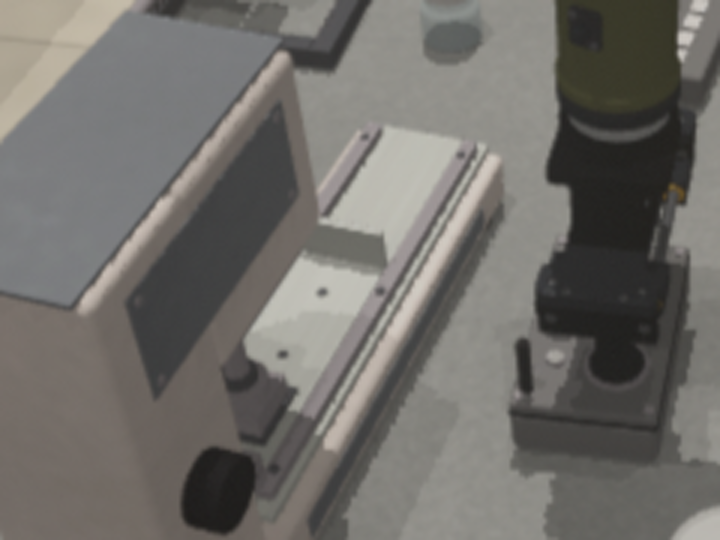

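Call:
carry_out([
  [0,0,0,0,-0.5],
  [0,0,0,0,-0.5],
  [0,0,0,0,-0.5],
  [0,0,0,0,-0.5],
  [0,0,0,0,-0.5],
  [0,0,0,0,-0.5],
  [0,0,0,0,-0.5],
  [0,0,0,0,-0.5],
  [0,0,0,0,-0.5],
  [0,0,0,0,-0.5],
  [0,0,0,0,-0.5],
  [0,0,0,0,-0.5],
  [0,0,0,0,-0.5],
  [0,0,0,0,-0.5],
  [0,0,0,0,-0.5],
  [0,0,0,0,-0.5],
  [0,0,0,0,-0.5],
  [0,0,0,0,-0.5],
  [0,0,0,0,-0.5],
  [0,0,0,0,-0.5],
])

```text
time_s: 19.7
tool_pos: [0.4461, 0.0919, 0.2386]
tool_rot: [-179.7, 0.0, -88.7]
force: [-1.3, -0.4, 14.9]
grip_width: 0.0653
```

```bash
python3 - <<'E'
from h import *
b,ds=snap('side','side9')
r=(slice(290,360),slice(160,215))
g=lambda n:np.load(n+'.npz')['p'][r].astype(int)
for x,y in(('side6','side7'),('side7','side8'),('side8','side9')): print(x,y,np.abs(g(x)-g(y)).max(-1).__gt__(25).sum())
cv2.imwrite('pics/c12.png',np.hstack([cv2.resize(np.load(n+'.npz')['p'][285:365,150:215],None,fx=4,fy=4,interpolation=cv2.INTER_CUBIC) for n in('side6','side8','side9')])[:,:,::-1])
C=cloud('side',ds); W=C[285:365,150:215].reshape(-1,3)
q=W[(W[:,0]>.62)&(W[:,0]<.70)&(W[:,1]>.19)&(W[:,1]<.25)&(W[:,2]>.07)&(W[:,2]<.19)]
print(np.histogram(q[:,2],np.arange(.07,.19,.005)))
E
```

```text
side6 side7 120
side7 side8 93
side8 side9 0
(array([62, 35, 54, 73, 44, 54, 45, 18, 17, 14, 14,  9,  3,  0,  0,  0,  0,
        0,  0,  0,  0,  0,  0]), array([0.07 , 0.075, 0.08 , 0.085, 0.09 , 0.095, 0.1  , 0.105, 0.11 ,
       0.115, 0.12 , 0.125, 0.13 , 0.135, 0.14 , 0.145, 0.15 , 0.155,
       0.16 , 0.165, 0.17 , 0.175, 0.18 , 0.185]))
```

View pics/c12.png

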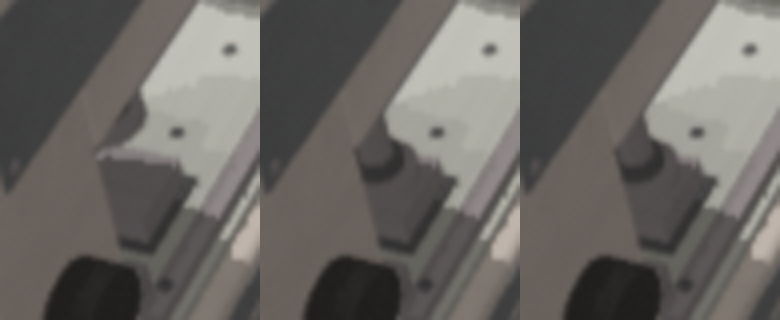

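The foot disc sits on the block (third panel, about (640,160)) and hasn't moved between the last two frames, so it has landed. I release both buttons straight up.

Call:
carry_out([
  [0,0,0.01,0,-0.5],
  [0,0,0.03,0,-0.5],
  [0,0,0.06,0,-0.5],
  [0,0,0.1,0,-0.5],
  [0,0,0.14,0,-0.5],
  [0,0,0.16,0,-0.5],
  [0,0,0.16,0,-0.5],
  [0,0,0.16,0,-0.5],
  [0,0,0.16,0,-0.5],
  [0,0,0.16,0,-0.5],
])

```text
time_s: 20.75
tool_pos: [0.4436, 0.0912, 0.3943]
tool_rot: [179.8, 0.0, -88.7]
force: [0.0, -0.8, 0.3]
grip_width: 0.0652
```

```bash
python3 - <<'E'
from h import *
b,ds=snap('side','side10'); a,d=snap('top','top10')
r=(slice(290,360),slice(160,215))
g=lambda n:np.load(n+'.npz')['p'][r].astype(int)
print((np.abs(g('side9')-g('side10')).max(-1)>25).sum())
C=cloud('side',ds)
box=lambda C,a,b,c,d,e,f:(C[...,0]>a)&(C[...,0]<b)&(C[...,1]>c)&(C[...,1]<d)&(C[...,2]>e)&(C[...,2]<f)
print('caps',C[box(C,.43,.455,.12,.145,.052,.08)].mean(0),C[box(C,.43,.455,.04,.065,.052,.08)].mean(0),'stop max',np.nanmax(C[box(C,.475,.505,.07,.11,.06,.1)][:,2]))
C0=cloud('side',np.load('side0.npz')['d']);print('stop max at start',np.nanmax(C0[box(C0,.475,.505,.07,.11,.06,.1)][:,2]))
o=env.get_obs(); print(o['time_s'],o['tool_pos'],o['force'])
cv2.imwrite('pics/c13.png',b[:,:,::-1])
E
```

```text
0
caps [0.44209911 0.13310088 0.06460851] [0.44166381 0.05334544 0.06433242] stop max 0.0833538996386615
stop max at start 0.08330368382300414
20.85 [0.44380945 0.09123082 0.39473717] [-0.09392414  0.05901801 -0.56285196]
```

View pics/c13.png

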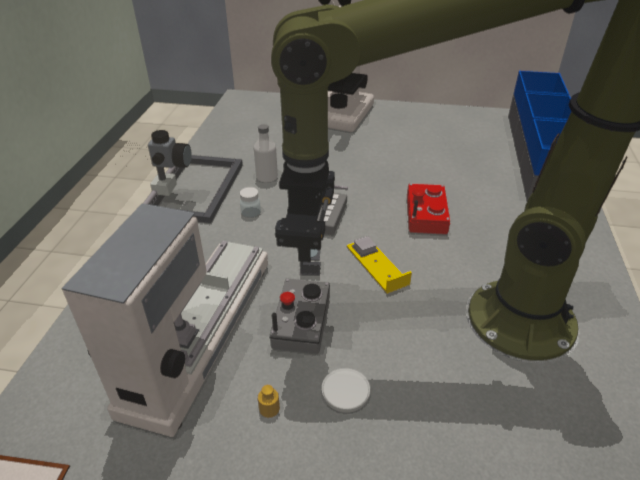

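The foot is still on the block at about (183,330). Both caps are out, the stop button is out, the bystanders look unmoved and the gripper is clear.

```bash
python3 -c "
from cell import env
print(env.sign_off())"
```

```text
the job is handed in; nothing more can be done
None
```

I pushed the aluminium carrier about 83 mm until it stopped firmly against the end stop. I then pressed both flat buttons of the grey control box together with the opened fingers for about 9 s. Once the foot was down on the gauge block I lifted straight up, and I handed the job in at about 21 s; no verdict was reported.

**Last checks:**
- **Foot:** it was resting on the block, with no change between the last two pictures while the buttons were held, nor after I let go.
- **Buttons:** both caps read about 64 mm high again, so they are out. The mushroom stop was at the same height as at the start.
- **Robot and bystanders:** the wrist force was near zero. The bystanders looked unmoved in the pictures, but I did not measure them one by one.

**What disagreed:** the two cameras differed by 2 to 4 mm in y. I confirmed home mainly by the push force, which rose to about 12 N as the carrier stopped. During the first press the downward force reached about 34 N before I eased it, and it was 11 to 19 N after that.

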